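Send the wax pot through the chute flap

ROBOT

A 6-joint arm with a two-finger parallel gripper is mounted at the origin on the work surface; the furniture and walls round the work are solid. World frame = base frame: x ahead of the robot, y to its left, z up, the work surface at z = 0. Lengths are in m, angles in rad, forces in N, time in s.
With the tool pointing down it reaches from about 0.375 to 0.75 m from the base axis. Payload 9 kg.
Tool frame: the origin (TCP) lies on the centre line of the jaws, within the pads' length; the fingertips stand 17 mm ahead of it and the grasp point (between the pads) lies 2 mm behind it; z points along the fingers, y is the line along which they close (so a half turn about z gives the same grasp; the last joint's range is limited). The gripper opens to 85 mm and grips with 20 to 120 N. Pads are 22 mm wide; open, the fingers measure 114 mm over their backs; the gripper's body (76 mm by 85 mm) begins 54 mm behind the grasp point. The pads swing forward as they close: fully open they stand 13 mm farther back than shut.
Start: joints at [1.065, 0.104, 0.097, 1.564, 0, 1.353], TCP at [0.17, 0.575, 0.248] pointing down, gripper open.
Joint ranges: [-2.99, 2.99], [-0.84, 1.86], [-1.1, 1.16], [-1.84, 2.11], [-1.51, 1.56], [-3.14, 3.14]. Speed limits (rad/s): [2.22, 2.22, 2.57, 3.14, 3.14, 3.14].

INTERFACE

Orientations are given as a rotation vector (axis times angle).
In Python, from cell import monitor, optics, workorder gives the robot as it stands.
- The arm moves only by the tool step_arm, never from a script. Its argument "motion" is text: rows parted by semicolons, each of 7 numbers parted by spaces: the finger opening in m, from 0 to 0.0854, then the shift along the tool's x, y, z in m, then the turn, a rotation vector about the tool's x, y, z in rad. In form: jaw tx ty tz wx wy wz; .... A call has 1 to 20 rows; each row is the pose to reach, as a shift and turn from the pose commanded when the call began, along the tool's axes at that moment; what a row does not reach only later rows make up. A row lasts 1/8 s, in which the tool goes at most 62.5 mm and 10.7 degrees, less where a joint would pass 70% of its speed; a pose out of reach is approached as far as the arm can. A call with a gripper value outside its range is refused whole. The fingers move at their own pace and stop on an object; "newtons" is the grip in N (left out, the last holds). Time passes only in rows, so rows that repeat a pose let the fingers close. It gives the time, the measured TCP pose, the force, the opening and the grip force at its end, in the units of the state.
- monitor.read_state(): the state, without advancing time (a new reading comes with each control period).
- optics.camera(name): name is "scene" or "top" or "wrist"; returns a dict with "frame" (420x560x3 uint8, red, green, blue), "range_z" (420x560 float32, m along the optical axis (not along the pixel's ray), 0 where there is no reading), "camera_matrix" (3x3 intrinsics, pixels), "k1" (the pictures are not rectified: a ray, as slopes to the right and down, at radius r is drawn at 1 + k1 r^2 times it, then the intrinsics apply), "R" (3x3) and "t" (3): a world point X has camera coordinates R X + t. Camera axes: x right, y down, z forward; pixel columns grow to the right and rows downward; lengths in m; the calibration is good to about 2 mm. A picture is of the moment at which its call begins.
- workorder.sign_off(): hands the job in; it is judged then, once.
Trained networks look in a picture, given as the dict that the camera call returned (one of the last four; its "shot" number tells which), for a name from the list of things; names that differ only in an ending like _2 or _b are one class to them, and where a whole thing is asked for, a point or a joint stands for the part that bears it (a point fixed in the world has none). Each returns a list of dicts, best first, with "p" (0 to 1); they miss things now and then, are a little off and sometimes report something else, mostly with a low value. They report only what shows in the picture. A call takes as long as a camera call. They do not tell look-alikes from the thing itself.
- optics.look_for(thing, picture): "rect" ([left, top, width, height] in pixels, round what is visible of it).
- optics.tip_of(thing, picture): "pixel" ([column, row] in pixels: a listed point, or the origin of a listed thing).
The state is a dict: "clock": time; "joints": joint angles; "joint_velocities": joint speeds; "joint_torque": joint torques, N m; "eef_pos": TCP position; "tool_rot": TCP orientation; "contact_force": force on the tool from outside, world axes, zero at the start; "torque": the same for the moment, N m; "width": opening from 0.0 (shut) to 1.0 (fully open); "gripper_force": force on a finger pad.
Only numpy, scipy, OpenCV 4.12 (cv2) and the standard library are available. Lean on these libraries where they do the work, as an engineer would, in place of code of your own. Each camera call takes 0.05 s, during which the arm holds its last target. There are 200 camera calls.

TASK

On the plywood deck of the small return chute lie a flat round wax pot and a sanding block. With closed fingertips push the wax pot across the deck into the lane and on through the hanging flap, until it slides down inside the hood, then draw back so that the flap swings shut behind it. Only push: do not pick the pot up or shove it off the deck, and leave the sanding block where it lies.

Things in the scene. Friction and masses are not known exactly. Their poses are not given: they have to be found in the camera images.
- chute: Fixed return chute: plywood deck, aluminium lane, hooded slide. Origin on the worktop under the lane's centre line; x runs along the lane to the hood, away from the robot, y left, z up. Flat deck top at z = 85 mm. The wide rimless apron covers x -160 to -10, y -155 to +155 mm; the lane x -10 to 85 mm; the hood x 85 to 232 mm.
- lane_mouth (a point): Middle of the lane's mouth on the deck, at chute x = -10, y = 0, z = 85 mm. The lane is 104 mm wide between upright walls 40 mm high and 4 mm thick; two wings of the same height flare from its mouth out to chute x = -34 mm, y = +/-75 mm. The hood's sides rise to z = 140 mm from x = 85 mm, its clear cover (top z = 142 mm) starts at x = 104 mm: upright fingers can go to about x = 95 mm at most.
- deck_edge (a point): Middle of the deck's far edge, chute x = 85, y = 0, z = 85 mm. Here a slippery 30 degree slide starts, down to the end wall at x = 228 mm. The pot tips on to it when its centre passes this edge and, its rear pushed to about here, slides down to lie against that wall, its origin at about x = 173, z = 34 mm.
- flap (a joint): Hinge angle of the chute's flap, a grey plastic plate 100 mm wide, 54 mm high and 3 mm thick, 60 g. It hangs from a level hinge at chute x = 107 mm, z = 133 mm. 0 = hanging straight down, shut; grows to 1.4 rad as it is pushed inward, away from the robot. It falls shut by its own weight, slightly damped, in under a second, when nothing holds it open.
- wax_pot: A flat, round, closed, light-coloured wax pot, 90 mm across and 32 mm high, about 140 g, standing on the deck's apron left or right of the lane's line, about 95 mm off it, its centre at about chute x = -100 mm. Origin at the centre of its underside, z up.
- sanding_block: A dark foam sanding block, 64 x 98 x 24 mm (x, y, z), about 60 g, lying on the apron on the other side of the lane's line from the pot, about 95 mm off it, its long side (its y axis) roughly along the lane. It is to stay there. Origin at the centre of its underside.
Things that resemble listed ones, but are neither listed nor needed, are in the scene too. What is shaped like the wax_pot but turquoise is not meant.

How it is judged:
By the outcome, as a careful person would: the job done as asked, in the order asked, and still so for the second after the job is handed in, with the robot touching nothing.
It also fails if it takes over 45 s, if anything falls off the work surface, if the arm or the gripper's body presses on something with over 40 N, if the wrist force passes 120 N, or if a joint passes its speed limit or range.

## Working session

There is one attempt and no reset: what is moved stays moved. The work goes in short steps, Python scripts to look and compute and a tool call to move; the robot and the scene stay as the last step left them, time stands still between calls to the robot, and variables do not carry over. Pictures are saved under pics/ and viewed, at most 10 in all, crops included, and the job is handed in when it is done.

Besides the shell and the picture viewer there is one more tool, called after "Emit:" by a JSON object that holds its "method" and its "body", one argument or row to a line. step_arm: Moves the arm, as the interface text tells. Its arguments: {"type":"object","properties":{"motion":{"type":"string"},"newtons":{"type":"number"}},"required":["motion"]}

```bash
mkdir -p pics
cat > h.py <<'E'
import numpy as np, cv2
from cell import monitor, optics, workorder
def world(c,u,v,z=None):
    K=c["camera_matrix"]; d=np.array([(u-K[0,2])/K[0,0],(v-K[1,2])/K[1,1]]); s=d.copy()
    for _ in range(10): s=d/(1+c["k1"]*(s@s))
    ray=np.array([s[0],s[1],1.]); R=c["R"];t=c["t"]; o=-R.T@t; w=R.T@ray
    k=c["range_z"][int(round(v)),int(round(u))] if z is None else (z-o[2])/w[2]
    return o+k*w
def save(c,n): cv2.imwrite("pics/"+n,c["frame"][:,:,::-1])
E
python3 - <<'E'
from h import *
np.set_printoptions(precision=4,suppress=True)
for n in("top","scene"):
    c=optics.camera(n); save(c,n+"0.png")
    for th in("wax_pot","sanding_block","chute","flap"):
        for r in optics.look_for(th,c)[:3]:
            x,y,w,h=r["rect"]; print(n,th,round(r["p"],2),np.round(r["rect"]),world(c,x+w/2,y+h/2))
    for th in("lane_mouth","deck_edge","chute","wax_pot","sanding_block"):
        for r in optics.tip_of(th,c)[:3]:
            print(n,"tip",th,round(r["p"],2),np.round(r["pixel"]),world(c,*r["pixel"],z=0 if th=="chute" else .085))
print(monitor.read_state())
E
```

```text
top wax_pot 0.97 [340. 138.  36.  34.] [ 0.8013 -0.163   0.0347]
top wax_pot 0.56 [260. 257.  40.  40.] [0.4837 0.0446 0.1188]
top sanding_block 0.64 [181. 232.  42.  45.] [0.535  0.229  0.1103]
top chute 0.82 [169. 127. 141. 178.] [0.6307 0.1444 0.082 ]
top flap 0.66 [242. 177.  38.  12.] [0.7088 0.0905 0.1038]
top tip lane_mouth 0.59 [253. 226.] [0.6068 0.1122 0.085 ]
top tip deck_edge 0.9 [259. 193.] [0.6872 0.0975 0.085 ]
top tip chute 0.86 [249. 230.] [0.6027 0.1266 0.    ]
top tip wax_pot 0.94 [355. 157.] [ 0.7794 -0.1431  0.085 ]
top tip wax_pot 0.8 [281. 275.] [0.4874 0.0434 0.085 ]
top tip wax_pot 0.43 [258. 193.] [0.6867 0.0999 0.085 ]
top tip sanding_block 0.78 [206. 256.] [0.5314 0.2234 0.085 ]
scene wax_pot 0.9 [373. 200.  40.  37.] [ 0.7943 -0.1735  0.0314]
scene wax_pot 0.83 [225. 236.  41.  47.] [0.4692 0.0311 0.1197]
scene sanding_block 0.76 [163. 190.  52.  39.] [0.5274 0.2216 0.1083]
scene chute 0.87 [154. 135. 180. 174.] [0.5721 0.1064 0.0841]
scene flap 0.7 [266. 162.  29.  32.] [0.708  0.0866 0.1156]
scene tip lane_mouth 0.79 [246. 214.] [0.5961 0.1146 0.085 ]
scene tip deck_edge 0.86 [274. 190.] [0.6939 0.0969 0.085 ]
scene tip chute 0.91 [250. 233.] [0.6086 0.1199 0.    ]
scene tip chute 0.17 [192. 212.] [ 0.5941  0.2871 -0.    ]
scene tip wax_pot 0.82 [246. 265.] [0.4784 0.0377 0.085 ]
scene tip wax_pot 0.73 [389. 223.] [ 0.7292 -0.1791  0.085 ]
scene tip sanding_block 0.79 [191. 213.] [0.5347 0.2271 0.085 ]
{'clock': 1.0, 'joints': array([1.0653, 0.1041, 0.0973, 1.5639, 0.    , 1.3531]), 'joint_velocities': array([-0.0018,  0.0002, -0.0016,  0.0004, -0.0004, -0.0006]), 'joint_torque': array([  0.0008, -55.6766,  50.3776,   0.0003,  -0.0003,  -0.    ]), 'eef_pos': array([0.1703, 0.5753, 0.2483]), 'tool_rot': array([-0.4506, -3.1091, -0.0001]), 'contact_force': array([ 0.4052,  0.2807, -0.0465]), 'torque': array([-0.0234,  0.0106,  0.0303]), 'gripper_force': 0.0, 'width': 0.9990273249521777}
```

View pics/top0.png

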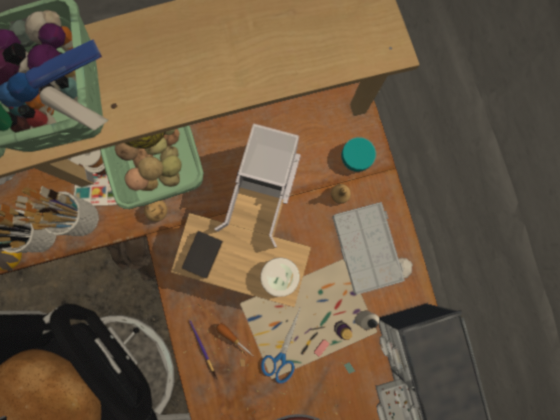

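View pics/scene0.png

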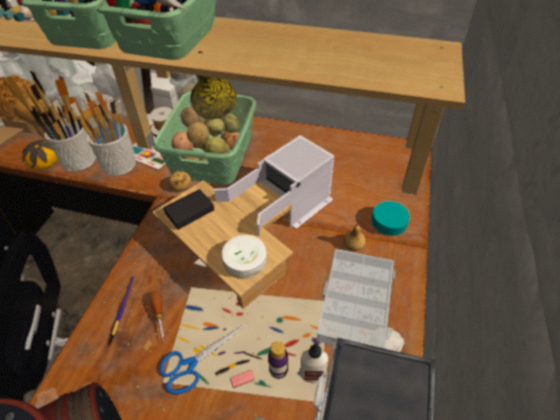

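The top view shows the white pot on the deck at about (281,277), right of the lane, and the dark block at (203,255). The flap is near (261,184), and the turquoise decoy at (358,155) is off the chute. Next I'll fit the chute pose from depth.

```bash
cat > fit.py <<'E'
from h import *
from scipy.optimize import minimize
np.set_printoptions(precision=4,suppress=True)
def cloud(c):
    h,w=c["range_z"].shape; v,u=np.mgrid[:h,:w]; K=c["camera_matrix"]
    d=np.stack([(u-K[0,2])/K[0,0],(v-K[1,2])/K[1,1]],-1); s=d.copy()
    for _ in range(8): s=d/(1+c["k1"]*(s**2).sum(-1,keepdims=True))
    z=c["range_z"]; P=np.dstack([s[...,0]*z,s[...,1]*z,z]); return (P-c["t"])@c["R"]
def chute(P,yaw,o):
    c,s=np.cos(yaw),np.sin(yaw); return (P[...,:2]-o)@np.array([[c,-s],[s,c]])
E
python3 - <<'E'
from fit import *
for n in("top","scene"):
    c=optics.camera(n); P=cloud(c); img=c["frame"].astype(int)
    roi=(P[...,0]>.4)&(P[...,0]<.9)&(P[...,1]>-.1)&(P[...,1]<.33)&(c["range_z"]>0)
    up=roi&(P[...,2]>.07)&(P[...,2]<.16)
    near=up&(chute(P,-.2,np.array([.615,.112]))[...,0]<-.04)   # apron with things on it
    n_,lab,st,_=cv2.connectedComponentsWithStats(near.astype(np.uint8)); k=1+st[1:,4].argmax()
    print(n,"apron rect",cv2.minAreaRect(P[lab==k][:,:2].astype(np.float32)),near.sum())
    q=P[lab==k]; print("z med",np.median(q[:,2]))
    m=(lab==k)&(img.min(-1)>140)|((lab==k)&(P[...,2]>.112)); 
    pot=P[(lab==k)&(P[...,2]>.111)&(P[...,1]<.11)]; print("pot",len(pot),cv2.minEnclosingCircle(pot[:,:2].astype(np.float32)),np.median(pot,0))
    b=P[(lab==k)&(img.max(-1)<70)&(P[...,2]>.1)&(P[...,1]>.15)]; print("block",len(b),cv2.minAreaRect(b[:,:2].astype(np.float32)))
    # chute pose: apron front/side outline + lane wall tops + hood cover
    w=P[up&(P[...,2]>.118)&(P[...,2]<.16)&(P[...,0]>.58)]
    hood=P[roi&(P[...,2]>.134)&(P[...,2]<.15)]; print("hood",len(hood),cv2.minAreaRect(hood[:,:2].astype(np.float32)))
    for nm,zlo,zhi in(("deck",.075,.095),):
        dk=P[up&(P[...,2]>zlo)&(P[...,2]<zhi)]
    sh=P[(P[...,0]>.6)&(P[...,2]>.25)&(P[...,2]<.8)&(P[...,0]<1)&(abs(P[...,1])<.4)]; 
    if len(sh): print("shelf",sh.min(0),sh.max(0))
E
```

```text
top apron rect ((0.5179576277732849, 0.14376068115234375), (0.3109477162361145, 0.14004720747470856), 75.12248229980469) 6850
z med 0.086688922119765
pot 1195 ((0.5010179281234741, 0.050264544785022736), 0.06235427409410477) [0.4839 0.0479 0.1183]
block 1025 ((0.53582763671875, 0.2311778962612152), (0.06231776624917984, 0.09471887350082397), 67.03247833251953)
hood 2616 ((0.7802066802978516, 0.16582641005516052), (0.30169427394866943, 0.1546259969472885), 77.36808776855469)
shelf [ 0.6    -0.3307  0.25  ] [1.     0.4    0.6639]
scene apron rect ((0.518739640712738, 0.14117681980133057), (0.31318825483322144, 0.14012335240840912), 74.73348236083984) 6884
z med 0.08656193129441184
pot 1336 ((0.5011358261108398, 0.04817454516887665), 0.06322801113128662) [0.4811 0.0427 0.118 ]
block 934 ((0.534086287021637, 0.22909396886825562), (0.06461898237466812, 0.09564364701509476), 68.21807098388672)
hood 1904 ((0.7804500460624695, 0.17106962203979492), (0.3216516673564911, 0.15546050667762756), 78.27957916259766)
shelf [ 0.6    -0.3301  0.25  ] [1.     0.4    0.6196]
```

Run:
```python
from fit import *
for n in("top","scene"):
    c=optics.camera(n); P=cloud(c)
    roi=(P[...,0]>.4)&(P[...,0]<.95)&(P[...,1]>-.1)&(P[...,1]<.33)&(P[...,2]>.075)&(P[...,2]<.155)
    # front and side edges of the deck: outermost points per bin, line fit
    yaw=-.262;o=np.array([.61,.118])
    for it in range(4):
        Q=chute(P[roi],yaw,o); z=P[roi][:,2]
        A=Q[(Q[:,0]>-.175)&(Q[:,0]<-.04)&(abs(Q[:,1])<.17)]
        b=np.arange(-.14,.14,.01); fr=np.array([[y+.005,A[(A[:,1]>=y)&(A[:,1]<y+.01),0].min()] for y in b])
        p=np.polyfit(fr[:,0],fr[:,1],1)
        xs=np.arange(-.145,-.05,.008)
        l=np.median([A[(A[:,0]>=x)&(A[:,0]<x+.008),1].max() for x in xs]); r=np.median([A[(A[:,0]>=x)&(A[:,0]<x+.008),1].min() for x in xs])
        W=(Q[:,0]>0)&(Q[:,0]<.075)&(z>.11)&(abs(Q[:,1])<.075)
        L=Q[W&(Q[:,1]>0)];R=Q[W&(Q[:,1]<0)]
        if it<3:
            yaw-= p[0]*.7
            C,S=np.cos(yaw),np.sin(yaw); o=o+np.array([[C,-S],[S,C]])@np.array([np.median(fr[:,1])+.160,(l+r)/2])
    print(n,yaw,o,"front slope",p[0],"front",np.median(fr[:,1]),"sides",l,r,"walls",[(len(w),np.median(w[:,1]),np.polyfit(w[:,0],w[:,1],1)[0]) for w in(L,R) if len(w)>5])
    hd=Q[(Q[:,0]>.11)&(z>.135)&(abs(Q[:,1])<.07)]; print("hood y",np.percentile(hd[:,1],[1,99]),"x",np.percentile(hd[:,0],[1,99]))
    top=Q[(z>.11)&(Q[:,0]<-.03)&(Q[:,1]<-.02)&(Q[:,1]>-.17)]; m=P[roi][(z>.11)&(Q[:,0]<-.03)&(Q[:,1]<-.02)]
    h=cv2.minAreaRect(top[(top[:,0]<-.045)].astype(np.float32)); print("pot chute",np.median(top,0),h, "ext",np.percentile(top,[1,99],axis=0).ravel())
    bl=Q[(z>.1)&(Q[:,0]<-.04)&(Q[:,1]>.04)]; print("block",cv2.minAreaRect(bl.astype(np.float32)),np.percentile(bl,[1,99],axis=0).ravel())
    G=c["range_z"]>0; PP=P[G]; Qa=chute(PP,yaw,o); s=PP[(PP[:,2]>.2)&(Qa[:,0]>-.1)&(Qa[:,0]<.6)&(abs(Qa[:,1])<.25)]
    print("tall near",s[:,2].min(), s[s[:,0].argmin()],np.percentile(s[:,2],[5,50,95]))
```

```text
top -0.27625923282186116 [0.6064 0.1179] front slope 0.00045563530166023815 front -0.15996457509782724 sides 0.15416207237981278 -0.15433722511769632 walls [(83, np.float64(0.05442823011384139), np.float64(0.004679324286700994)), (62, np.float64(-0.05286299290296359), np.float64(0.005243024477899017))]
hood y [-0.0528  0.0577] x [0.1114 0.2316]
pot chute [-0.0982 -0.1013] ((-0.09889517724514008, -0.1006813496351242), (0.08807956427335739, 0.08853429555892944), 15.791064262390137) ext [-0.1403 -0.1432 -0.0554 -0.0596]
block ((-0.09883749485015869, 0.08976443111896515), (0.06540903449058533, 0.09915059059858322), 83.73096466064453) [-0.1476  0.0553 -0.0502  0.123 ]
tall near 0.2000054458634767 [0.7129 0.3314 0.4728] [0.3103 0.3132 0.3428]
scene -0.27022517427402004 [0.6063 0.1167] front slope 0.00025123503277235047 front -0.1600292956918699 sides 0.15509157105786003 -0.15520505314484373 walls [(156, np.float64(0.05287970712327077), np.float64(0.00250250506398531)), (161, np.float64(-0.05516595924616913), np.float64(0.0007883728112673372))]
hood y [-0.0563  0.0554] x [0.1112 0.2321]
pot chute [-0.1011 -0.1055] ((-0.0990382581949234, -0.10255703330039978), (0.09031748026609421, 0.08853314071893692), 77.25862121582031) ext [-0.142  -0.1455 -0.0546 -0.0608]
block ((-0.0982103943824768, 0.09026992321014404), (0.06612285226583481, 0.09833230078220367), 83.34373474121094) [-0.1482  0.0548 -0.0502  0.1233]
tall near 0.20008225184983075 [0.7149 0.3274 0.4726] [0.298  0.3133 0.3938]
```

```bash
cat > go.py <<'E'
from fit import *
import sys
from scipy.spatial.transform import Rotation as Rn
yaw=-.271;o=np.array([.6064,.1175]);C,S=np.cos(yaw),np.sin(yaw);M=np.array([[C,-S],[S,C]])
def target(x,y,z,a):
    """print shift/turn (tool axes) to chute x,y (mm), world z (mm), tool -x at chute angle a (deg)"""
    s=monitor.read_state(); R0=Rn.from_rotvec(s["tool_rot"])
    w=np.append(o+M@np.array([x,y])/1e3,z/1e3); A=yaw+np.radians(a)
    X=-np.array([np.cos(A),np.sin(A),0]);Z=np.array([0,0,-1.]);R1=Rn.from_matrix(np.c_[X,np.cross(Z,X),Z])
    print((x,y,z,a),"world",w,"shift",R0.inv().apply(w-s["eef_pos"]),"turn",(R0.inv()*R1).as_rotvec())
def here():
    s=monitor.read_state(); print(s["clock"],"chute",M.T@(s["eef_pos"][:2]-o)*1e3,s["eef_pos"][2],"F",s["contact_force"])
if __name__=="__main__":
    here()
    for a in sys.argv[1:]: target(*map(float,a.split(",")))
E
python3 go.py=-0 2>/dev/null; python3 go.py -- 2>/dev/null | head -1
python3 - <<'E'
from go import *
target(-122.8,-165.3,248,68.6); target(-122.8,-165.3,114,68.6)
c=optics.camera("top");P=cloud(c);q=P[(c["range_z"]>0)&(np.hypot(P[...,0]-.444,P[...,1]+.009)<.1)&(chute(P,yaw,o)[...,1]<-.16)]
print("max z near",q[:,2].max())
Q=chute(P,yaw,o); g=P[(abs(Q[...,1])<.15)&(P[...,2]>.2)&(Q[...,0]>-.2)&(Q[...,0]<.6)]; print("shelf min x",g[:,0].min(),chute(g,yaw,o)[:,0].min())
E
```

```text
1.2 chute [-542.7449  324.4012] 0.2483430241747927 F [ 0.5817 -0.3491 -0.7747]
(-122.8, -165.3, 248, 68.6) world [ 0.4438 -0.0089  0.248 ] shift [-0.4281 -0.4826  0.0003] turn [ 0.0001  0.0001 -1.2141]
(-122.8, -165.3, 114, 68.6) world [ 0.4438 -0.0089  0.114 ] shift [-0.4281 -0.4826  0.1343] turn [ 0.0001  0.0001 -1.2141]
max z near 0.010620405534679843
shelf min x 0.5128683574633581 -0.07306944755172468
```

Run:
```python
from go import *
for n in("top","scene"):
    c=optics.camera(n);P=cloud(c);Q=chute(P,yaw,o)
    m=(c["range_z"]>0)&(abs(Q[...,1])<.15)&(P[...,2]>.16)&(Q[...,0]>-.25)&(Q[...,0]<.6)
    for a in np.arange(-.25,.6,.05):
        k=m&(Q[...,0]>=a)&(Q[...,0]<a+.05)
        if k.sum(): v,u=np.nonzero(k); print(n,round(a,2),k.sum(),P[k][:,2].min(),np.median(P[k][:,2]),P[k][:,2].max(),np.median(u),np.median(v))
```

```text
top 0.1 25 0.2948479086983396 0.30759647647495797 0.31604916206098954 192.0 122.0
top 0.15 821 0.29287303423909544 0.3123392205213645 0.3167817932056496 210.0 110.0
top 0.2 1813 0.29409981189754136 0.3127236943495536 0.3170007342663492 238.0 93.0
top 0.25 2752 0.2942290140477073 0.31283200615429574 0.31705327498151203 266.0 76.0
top 0.3 3373 0.293385948110239 0.31310861667158 0.31710694322469596 289.0 58.0
top 0.35 3255 0.30897435396338924 0.3132343665315646 0.3173563392354124 296.0 36.0
top 0.4 2797 0.3091812780219906 0.3131883610920767 0.3175124180348009 309.0 17.0
top 0.45 1139 0.3089003277597477 0.31304833633990387 0.31702447159450875 349.0 7.0
top 0.5 40 0.30974355908051254 0.31241013963692055 0.3152872485557759 376.0 1.0
scene 0.1 27 0.2972210988056002 0.3054442581828249 0.314310106641481 247.0 77.0
scene 0.15 569 0.2926837047058228 0.31134829479561954 0.31615369894636264 267.0 77.0
scene 0.2 991 0.29398224896344344 0.31301784486554896 0.31627158310583114 299.0 77.0
scene 0.25 1420 0.29371811888326305 0.31287786420469943 0.3164031266121768 334.0 76.0
scene 0.3 1591 0.29323520632924394 0.3124094858521144 0.3160546649041658 357.0 72.0
scene 0.35 1387 0.30984562697549956 0.31269815789338595 0.31596148853493633 367.0 63.0
scene 0.4 1310 0.31024708131619166 0.31295114681410163 0.3156345792696429 379.0 55.0
scene 0.45 1757 0.30915521162459886 0.3138958132361104 0.3871023831507673 368.0 38.0
scene 0.5 2141 0.3073922429748078 0.33128082524902014 0.3994309555553257 391.0 25.0
scene 0.55 2047 0.29238562877892443 0.3453557400575658 0.43121284676825816 428.0 24.0
```

Emit:
{"method": "step_arm", "body": {
  "motion": "0 -0.04 -0.045 0 0 0 -0.12; 0 -0.08 -0.09 0 0 0 -0.24; 0 -0.12 -0.135 0 0 0 -0.36; 0 -0.16 -0.18 0 0 0 -0.48; 0 -0.2 -0.225 0 0 0 -0.6; 0 -0.24 -0.27 0 0 0 -0.72; 0 -0.28 -0.315 0 0 0 -0.84; 0 -0.32 -0.36 0 0 0 -0.96; 0 -0.36 -0.405 0 0 0 -1.08; 0 -0.4 -0.45 0 0 0 -1.214; 0 -0.428 -0.4825 0 0 0 -1.214; 0 -0.428 -0.4825 0.03 0 0 -1.214; 0 -0.428 -0.4825 0.03 0 0 -1.214"
}}

```text
clock: 2.98
eef_pos: [0.4427, -0.0088, 0.2166]
tool_rot: [1.401, -2.809, -0.004]
contact_force: [-0.4, 0.4, 0.1]
width: -0.004
gripper_force: 0.0
```

Run:
```python
from go import *
here(); target(-122.8,-165.3,114,68.6)
c=optics.camera("scene"); save(c,"s1.png"); print(monitor.read_state()["width"])
```

```text
2.975 chute [-123.8894 -165.5152] 0.21657907738218923 F [-0.3785  0.3856  0.0615]
(-122.8, -165.3, 114, 68.6) world [ 0.4438 -0.0089  0.114 ] shift [-0.0007 -0.0013  0.1026] turn [ 0.0033 -0.0009 -0.0011]
-0.00015608750539659798
```

View pics/s1.png

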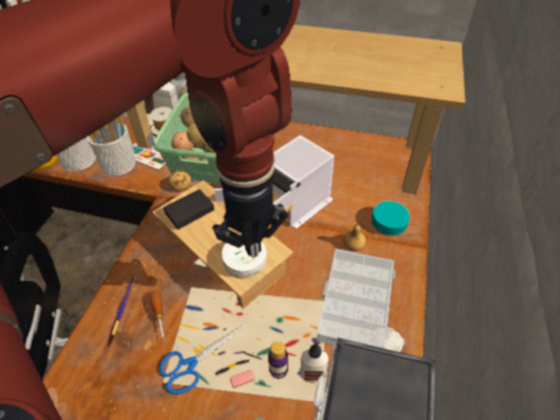

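The fingers hang above and just outside the pot, at about (250,250) in the image. I'm going down beside it.

Emit:
{"method": "step_arm", "body": {
  "motion": "0 0 0 0.03 0 0 0; 0 0 -0.001 0.06 0 0 0; 0 0 -0.001 0.09 0 0 0; 0 0 -0.001 0.102 0 0 0; 0 0 -0.001 0.102 0 0 0"
}}

```text
clock: 3.65
eef_pos: [0.4446, -0.009, 0.1169]
tool_rot: [-1.404, 2.81, -0.0]
contact_force: [0.5, 0.1, 0.1]
width: 0.001
gripper_force: 0.0
```

```bash
cat > pot.py <<'E'
from go import *
def pot():
    for n in("top","scene"):
        c=optics.camera(n);P=cloud(c);Q=chute(P,yaw,o);im=c["frame"].astype(int)
        m=(P[...,2]>.111)&(P[...,2]<.1235)&(im.min(-1)>90)&(Q[...,0]>-.16)&(Q[...,0]<.11)&(Q[...,1]<.05)&(Q[...,1]>-.155)
        k,l,st,_=cv2.connectedComponentsWithStats(m.astype(np.uint8))
        if k<2: print(n,"none"); continue
        q=Q[l==1+st[1:,4].argmax()].astype(np.float32)*1e3; (cx,cy),r=cv2.minEnclosingCircle(q); print(n,"pot",round(cx),round(cy),"r",round(r),len(q),np.percentile(q,[1,99],axis=0).round().ravel())
        b=Q[(P[...,2]>.102)&(P[...,2]<.115)&(im.max(-1)<80)&(Q[...,0]>-.16)&(Q[...,0]<-.03)&(Q[...,1]>.04)&(Q[...,1]<.15)]
        if len(b): print("block",np.percentile(b*1e3,[1,99],axis=0).round().ravel())
if __name__=="__main__": here(); pot(); save(optics.camera("wrist"),sys.argv[1])
E
python3 pot.py w1.png
```

```text
3.65 chute [-122.0332 -165.242 ] 0.11687425831032841 F [0.5453 0.087  0.0814]
top pot -98 -100 r 45 1069 [-140. -133.  -57.  -59.]
block [-145.   58.  -52.  123.]
scene pot -118 -73 r 26 145 [-139.  -93.  -99.  -59.]
block [-148.   55.  -55.  120.]
```

View pics/w1.png

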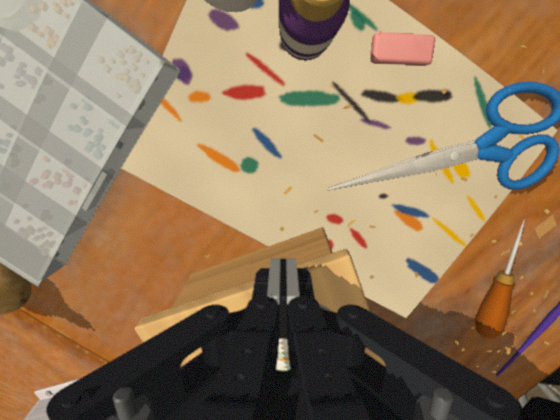

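The fingertips are closed and sit outside the deck edge, next to the pot. Now pushing diagonally toward the lane line.

Emit:
{"method": "step_arm", "body": {
  "motion": "0 -0.006 0 0.003 0 0 0; 0 -0.012 0 0.003 0 0 0; 0 -0.02 0 0.003 0 0 0; 0 -0.03 0 0.003 0 0 0; 0 -0.04 0 0.003 0 0 0; 0 -0.05 0 0.003 0 0 0; 0 -0.06 0 0.003 0 0 0; 0 -0.07 0 0.003 0 0 0; 0 -0.076 0 0.003 0 0 0; 0 -0.08 0 0.003 0 0 0; 0 -0.08 0 0.003 0 0 0"
}}

```text
clock: 5.18
eef_pos: [0.4927, 0.0548, 0.1132]
tool_rot: [-1.404, 2.81, 0.0]
contact_force: [-0.2, -0.9, 0.3]
width: -0.003
gripper_force: 0.0
```

```bash
python3 pot.py w2.png; python3 -c "
from h import *
save(optics.camera('top'),'t2.png')"
```

```text
5.175 chute [-92.7717 -90.8877] 0.11319889372416714 F [-0.2052 -0.8619  0.333 ]
top pot 47 -54 r 1 2 [ 46. -54.  47. -54.]
block [-145.   58.  -52.  123.]
scene pot 56 -56 r 52 124 [  7. -58. 107. -54.]
block [-148.   55.  -54.  120.]
```

View pics/t2.png

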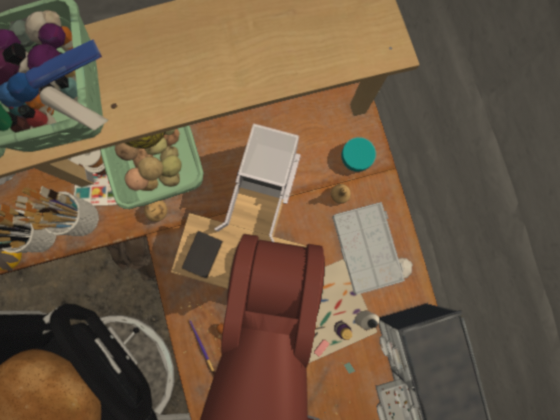

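The arm hides the pot in the top view, and the block at (203,255) hasn't moved. I'll push a bit further, then back off to look.

Emit:
{"method": "step_arm", "body": {
  "motion": "0 -0.01 0 0 0 0 0; 0 -0.02 0 0 0 0 0; 0 -0.026 0 0 0 0 0; 0 -0.026 0 0 0 0 0; 0 -0.01 0 0 0 0 0; 0 0.02 0 0 0 0 0; 0 0.04 0 -0.04 0 0 0; 0 0.07 0 -0.09 0 0 0; 0 0.12 0 -0.09 0 0 0; 0 0.17 0 -0.09 0 0 0; 0 0.2 0 -0.09 0 0 0; 0 0.2 0 -0.09 0 0 0"
}}

```text
clock: 6.88
eef_pos: [0.3711, -0.107, 0.2033]
tool_rot: [-1.398, 2.813, -0.001]
contact_force: [-0.4, 0.5, -0.3]
width: -0.001
gripper_force: 0.0
```

```bash
python3 pot.py w3.png; python3 -c "
from h import *
save(optics.camera('scene'),'t3.png')"
```

```text
6.875 chute [-166.626  -279.2465] 0.20326722951088239 F [-0.3626  0.4524 -0.3309]
top pot -65 -13 r 45 1162 [-106.  -55.  -23.   29.]
block [-145.   56.  -51.  124.]
scene pot -66 -15 r 46 954 [-108.  -59.  -32.   26.]
block [-148.   55.  -55.  120.]
```

View pics/t3.png

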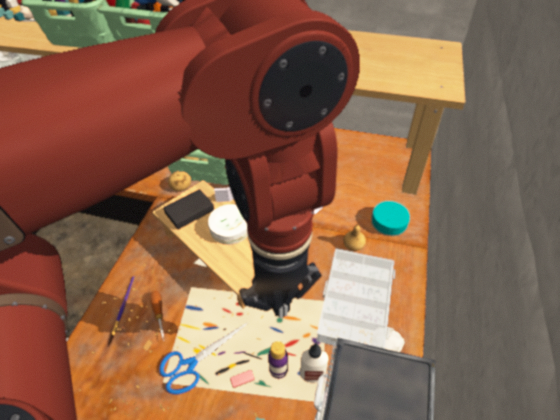

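The pot stands at chute (-65,-14), about (228,223) in the image, and the block hasn't moved. Next I go behind the pot.

```bash
python3 go.py " -138,-29,203,12" " -138,-29,114,12"
```

```text
7.075 chute [-165.7733 -276.9329] 0.20324703255231386 F [ 0.3772  0.3871 -0.0079]
(-138.0, -29.0, 203.0, 12.0) world [0.4657 0.1265 0.203 ] shift [-0.241   0.0645  0.0003] turn [0.0001 0.0003 0.9883]
(-138.0, -29.0, 114.0, 12.0) world [0.4657 0.1265 0.114 ] shift [-0.241   0.0645  0.0893] turn [0.0001 0.0003 0.9883]
```

Emit:
{"method": "step_arm", "body": {
  "motion": "0 -0.04 0.011 0 0 0 0.17; 0 -0.08 0.022 0 0 0 0.34; 0 -0.12 0.033 0 0 0 0.51; 0 -0.16 0.044 0 0 0 0.68; 0 -0.2 0.055 0 0 0 0.85; 0 -0.241 0.0645 0 0 0 0.988; 0 -0.241 0.0645 0 0 0 0.988; 0 -0.241 0.0645 0.04 0 0 0.988; 0 -0.241 0.0645 0.08 0 0 0.988; 0 -0.241 0.0645 0.089 0 0 0.988; 0 -0.241 0.0645 0.089 0 0 0.988"
}}

```text
clock: 8.45
eef_pos: [0.4655, 0.1261, 0.1147]
tool_rot: [-0.096, -3.14, -0.0]
contact_force: [0.4, -0.3, 1.1]
width: -0.001
gripper_force: 0.0
```

```bash
python3 pot.py w4.png;  python3 go.py " -67,-13,114,12" " -67,-13,114,0"
```

```text
8.45 chute [-138.0254  -29.4461] 0.11471450003120064 F [ 0.4387 -0.3434  1.0707]
top pot -64 -12 r 45 926 [-92. -55. -23.  29.]
block [-118.   56.  -50.  122.]
scene pot -64 -16 r 45 772 [-94. -59. -22.  24.]
block [-149.   63. -115.  123.]
8.6 chute [-136.8594  -29.1651] 0.11615057231551633 F [0.2989 0.7842 0.2526]
(-67.0, -13.0, 114.0, 12.0) world [0.5384 0.1229 0.114 ] shift [-0.0717  0.0013  0.0023] turn [0.0002 0.0026 0.    ]
(-67.0, -13.0, 114.0, 0.0) world [0.5384 0.1229 0.114 ] shift [-0.0717  0.0013  0.0023] turn [0.0005 0.0025 0.2095]
```

View pics/w4.png

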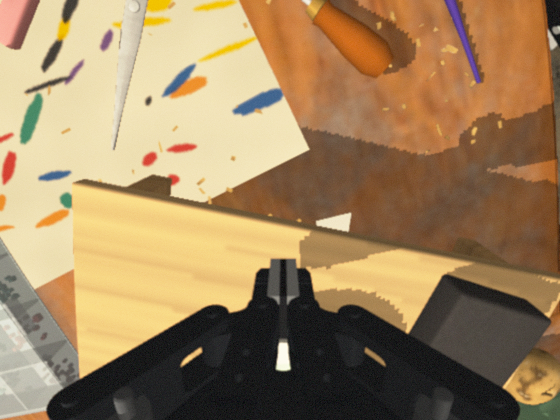

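Emit:
{"method": "step_arm", "body": {
  "motion": "0 -0.008 0 0.001 0 0 0; 0 -0.015 0 0.002 0 0 0; 0 -0.023 0 0.002 0 0 0; 0 -0.032 0 0.002 0 0 0; 0 -0.041 0 0.002 0 0 0; 0 -0.05 0 0.002 0 0 0; 0 -0.058 0 0.002 0 0 0; 0 -0.064 0 0.002 0 0 0; 0 -0.067 0 0.002 0 0 0; 0 -0.067 0 0.002 0 0 0; 0 -0.055 0 0.002 0 0 0; 0 -0.055 -0.006 0.002 0 0 0.1; 0 -0.055 -0.012 0.002 0 0 0.2095; 0 -0.055 -0.012 0.002 0 0 0.2095"
}}

```text
clock: 10.35
eef_pos: [0.5192, 0.1106, 0.1124]
tool_rot: [0.424, 3.113, 0.0]
contact_force: [-0.3, -1.2, 0.2]
width: 0.001
gripper_force: 0.0
```

```bash
python3 pot.py w5.png;  python3 go.py " 0,0,114,0" " 80,0,114,0"
```

```text
10.35 chute [-82.1501 -29.9415] 0.11244120924628535 F [-0.2688 -1.2238  0.1934]
top pot 10 6 r 31 163 [ -1. -19.  26.  35.]
scene pot 37 -38 r 75 683 [-34. -58. 102.  22.]
block [-148.   56.  -54.  122.]
10.5 chute [-81.8783 -29.5616] 0.11240482977735364 F [0.8948 0.2277 0.4423]
(0.0, 0.0, 114.0, 0.0) world [0.6064 0.1175 0.114 ] shift [-0.0819  0.0294 -0.0016] turn [0.0002 0.0002 0.0019]
(80.0, 0.0, 114.0, 0.0) world [0.6835 0.0961 0.114 ] shift [-0.1619  0.0292 -0.0016] turn [0.0002 0.0002 0.0019]
```

Emit:
{"method": "step_arm", "body": {
  "motion": "0 0.002 0.01 0 0 0 0; 0 0.002 0.02 0 0 0 0; 0 0.002 0.0295 0 0 0 0; 0 -0.008 0.0295 -0.001 0 0 0; 0 -0.018 0.0295 -0.001 0 0 0; 0 -0.028 0.0295 -0.001 0 0 0; 0 -0.038 0.0295 -0.001 0 0 0; 0 -0.048 0.0295 -0.001 0 0 0; 0 -0.058 0.0295 -0.001 0 0 0; 0 -0.068 0.0295 -0.001 0 0 0; 0 -0.078 0.0295 -0.001 0 0 0; 0 -0.088 0.0295 -0.001 0 0 0; 0 -0.098 0.0295 -0.001 0 0 0; 0 -0.098 0.0295 -0.001 0 0 0"
}}

```text
clock: 12.25
eef_pos: [0.6229, 0.1126, 0.1132]
tool_rot: [0.425, 3.112, 0.0]
contact_force: [0.7, 0.2, -0.2]
width: 0.0
gripper_force: 0.0
```

```bash
python3 pot.py w6.png; python3 -c "
from h import *
c=optics.camera('scene');cv2.imwrite('pics/s6.png',cv2.resize(c['frame'][100:320,130:400,::-1],None,fx=2.5,fy=2.5))"
```

```text
12.25 chute [17.2656 -0.3391] 0.11321909558825836 F [ 0.6921  0.2458 -0.2249]
top pot 78 -38 r 26 85 [ 54. -48. 103. -33.]
scene pot 72 -6 r 46 488 [ 32. -46. 109.  28.]
block [-148.   54.  -51.  121.]
```

View pics/s6.png

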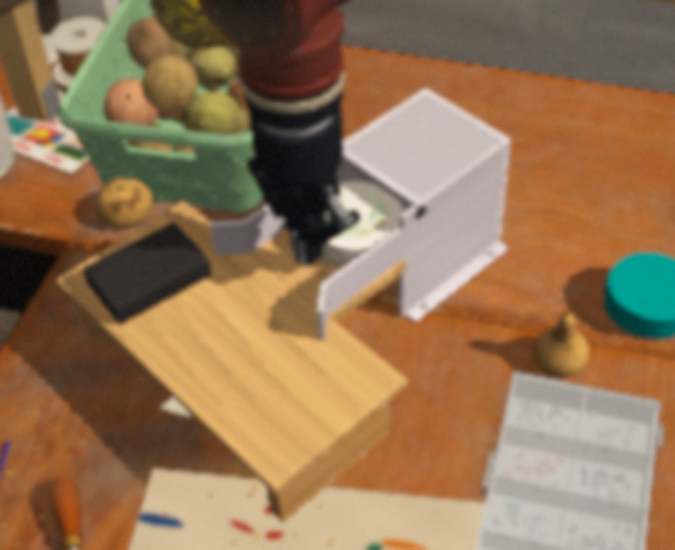

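The pot is in the lane with its front already pushing the flap, about (370,215) in the crop. Now pushing it through.

Emit:
{"method": "step_arm", "body": {
  "motion": "0 -0.01 0 0 0 0 0; 0 -0.02 0 0 0 0 0; 0 -0.03 0 0 0 0 0; 0 -0.04 0 0 0 0 0; 0 -0.05 0 0 0 0 0; 0 -0.058 0 0 0 0 0; 0 -0.063 0 0 0 0 0; 0 -0.063 0 0 0 0 0; 0 -0.063 0 0 0 0 0"
}}

```text
clock: 13.58
eef_pos: [0.6827, 0.0961, 0.1133]
tool_rot: [-0.425, -3.113, -0.0]
contact_force: [-0.1, -0.7, 0.5]
width: -0.001
gripper_force: 0.0
```

Emit:
{"method": "step_arm", "body": {
  "motion": "0 0.02 0 0 0 0 0; 0 0.05 0 0 0 0 0; 0 0.08 0 0 0 0 0; 0 0.11 0 -0.03 0 0 0; 0 0.14 0 -0.08 0 0 0; 0 0.17 0 -0.13 0 0 0; 0 0.2 0 -0.14 0 0 0; 0 0.24 0 -0.14 0 0 0; 0 0.24 0 -0.14 0 0 0; 0 0.24 0 -0.14 0 0 0; 0 0.24 0 -0.14 0 0 0"
}}

```text
clock: 14.95
eef_pos: [0.4521, 0.16, 0.2531]
tool_rot: [-0.426, -3.112, 0.0]
contact_force: [-0.1, -0.2, 0.1]
width: -0.001
gripper_force: 0.0
```

```bash
python3 pot.py w7.png; python3 -c "
from go import *
for n,r in(('scene',(100,320,130,400)),('top',(110,310,160,380))):
    c=optics.camera(n);cv2.imwrite('pics/%s7.png'%n,cv2.resize(c['frame'][r[0]:r[1],r[2]:r[3],::-1],None,fx=2.5,fy=2.5))
"
```

```text
14.95 chute [-160.0141   -0.2997] 0.2531050788162693 F [-0.0932 -0.2215  0.0804]
top pot 71 -54 r 2 2 [ 69. -54.  72. -53.]
block [-141.   57.  -51.  124.]
scene pot 38 -68 r 72 161 [-33. -75. 108. -53.]
block [-148.   55.  -53.  120.]
```

View pics/scene7.png

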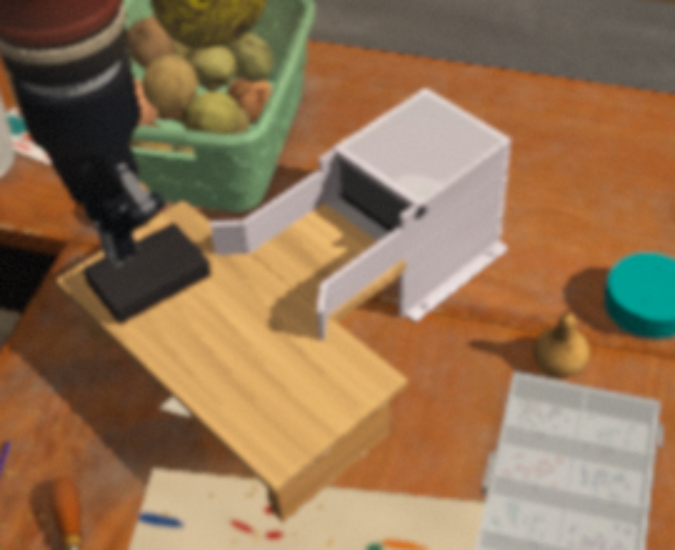

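View pics/top7.png

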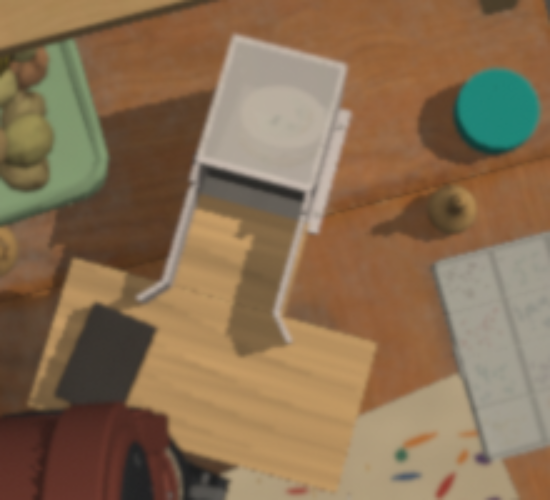

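The pot lies at the bottom of the slide under the clear cover, at (282,118) in the top crop. The flap hangs shut, the block hasn't moved, and the arm is clear.

```bash
python3 -c "
from go import *
here(); print(workorder.sign_off())"
```

```text
15.2 chute [-160.3051   -0.2724] 0.25310425633072337 F [0.1016 0.431  0.5081]
the job is handed in; nothing more can be done
None
```

I pushed the wax pot through the flap and it slid down inside the hood; the flap swung shut behind it, the sanding block stayed where it was, and I handed the job in at about 15 s.

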